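Find and release the latched station key of a magnetic stirrer

ROBOT

A 7-joint arm with a two-finger parallel gripper is mounted at the origin on the work surface. World frame = base frame: x ahead of the robot, y to its left, z up, the work surface at z = 0. Lengths are in mm, angles in rad, forces in N, time in s.
With the tool pointing down it reaches from about 425 to 875 mm from the base axis. Payload 4.7 kg.
Tool frame: the origin (TCP) lies at the very end of the fingers, on their centre line; the grasp point (between the pads) lies 19 mm behind it; z points along the fingers, y is the line along which they close (so a half turn about z gives the same grasp; the last joint's range is limited). The gripper opens to 87 mm and grips with 3 to 60 N. Pads are 19 mm wide; open, the fingers measure 117 mm over their backs; the gripper's body (75 mm by 190 mm) begins 51 mm behind the grasp point.
Start: joints at [-1.133, 0.321, -0.07, 1.45, 0.023, 1.371, -0.057], TCP at [267.326, 592.505, 222.587] pointing down, gripper open.
Joint ranges: [-2.86, 2.86], [-0.3, 2.09], [-1.38, 1.24], [0.06, 2.45], [-1.56, 4.7], [0.09, 2.05], [-2.69, 2.69]. Speed limits (rad/s): [2.57, 2.57, 3.14, 3.14, 3.14, 3.14, 3.14].

INTERFACE

Orientations are given as a unit quaternion [w, x, y, z].
In Python, from workcell import * gives the robot as it stands. The module is installed in compiled form; this text tells all that it offers.
- The arm moves only by the tool servo_tool, never from a script. Its arguments are lists of equal length, an entry for each row: "delta_pos": the shift along the tool's x, y, z in mm, a list of three; "roll": the turn about the tool's z in degrees; "fingers": the finger opening in mm, from 0 to 87. In form: {"delta_pos": [[tx, ty, tz], ...], "roll": [roll, ...], "fingers": [fingers, ...]}. A call has 1 to 5 rows; each row is the pose to reach, as a shift and turn from the pose commanded when the call began, along the tool's axes at that moment; what a row does not reach only later rows make up. A row lasts 1/8 s, in which the tool goes at most 62.5 mm and 10.7 degrees, less where a joint would pass 70% of its speed; a pose out of reach is approached as far as the arm can. A call with a gripper value outside its range is refused whole. The fingers move at their own pace and stop on an object; the grip force is fixed at half the most. Time passes only in rows, so rows that repeat a pose let the fingers close. It gives the time, the measured TCP pose, the force, the opening and the grip force at its end, in the units of the state.
- observe(): the state, without advancing time (a new reading comes with each control period).
- capture(name): name is "side" or "top"; returns the picture (384x512x3 uint8, blue, green, red); there is no depth.
- camera_model(name): a dict with "fovy" (degrees; the focal length in pixels is half the picture's height over the tangent of half this angle, whatever the lens; pixels are square), "cx", "cy" (the principal point, pixels), "distortion" ([k1, k2, p1, p2, k3] as OpenCV has them; the pictures are not rectified), "rvec" (rotation vector, rad) and "tvec" (3), from world to camera coordinates, as OpenCV has them. Camera axes: x right, y down, z forward; pixel columns grow to the right and rows downward; lengths in mm; the calibration is good to about 2 mm. A picture is of the moment at which its call begins. camera_model takes no time and is no camera call.
- finish_job(): hands the job in; it is judged then, once.
The state is a dict: "time_s": time; "joints": joint angles; "qd": joint speeds; "joint_torque": joint torques, N m; "ee_pos": TCP position; "orientation": TCP orientation; "force": force on the tool from outside, world axes, zero at the start; "moment": the same for the moment, N m; "opening": finger opening in mm; "grasp_force": force on a finger pad.
Only numpy, scipy, OpenCV 4.12 (cv2) and the standard library are available. Lean on these libraries where they do the work, as an engineer would, in place of code of your own. Each camera call takes 0.05 s, during which the arm holds its last target. There are 200 camera calls.

TASK

The stirrer in the flow cabinet is off at its dial, but one of its four station keys has been left latched in, so that station would start as soon as the dial is turned up. With a fingertip, tap each of the four blue keys lightly, working along the row from the end away from the dial towards it, to feel which one already sits low; then press that key right down and let it go, so that it springs up and all four are up. Do not push any of the other keys in, and leave the flask, bottle, tip box and seedling where they stand.

Things in the scene. Friction and masses are not known exactly. Their poses are not given: they have to be found in the camera images.
- stirrer: Four-place magnetic stirrer, flat white instrument 300 x 300 mm, fixed. Origin: centre of its underside; x away from the key side, y along the key row away from the dial, z up. Keys on a ledge (x -150 to -75 mm) 55 mm high; behind it the grey plate with four round stations, 62 mm high. Black speed dial on the ledge at x = -115, y = -108 mm: 38 mm across, top at 73 mm; not to be used.
- key1_top (a point): Centre of the top of key 1, the key farthest from the dial. Blue key, 24 mm wide along the row, 30 mm deep, at x = -115, y = 115 mm of the stirrer; all four look alike, 52 mm apart. Its flat top stands 14 mm above the ledge (69 mm above the work surface) when up, 9.5 mm (64.5 mm) when latched in. Moves with the key.
- key1 (a joint): How far key 1 is pushed straight down, m: 0 up, 0.0045 latched in, 0.009 at the bottom. Push-push key: pressed right down (past 8 mm) and let go, a raised key stays latched in and a latched one springs up.
- key2_top (a point): Centre of the top of key 2. Blue key, 24 mm wide along the row, 30 mm deep, at x = -115, y = 63 mm of the stirrer; all four look alike, 52 mm apart. Its flat top stands 14 mm above the ledge (69 mm above the work surface) when up, 9.5 mm (64.5 mm) when latched in. Moves with the key.
- key2 (a joint): How far key 2 is pushed straight down, m: 0 up, 0.0045 latched in, 0.009 at the bottom. Works like key 1. Gives from 2.5 N on, plus 0.9 N per mm: 6.5 N before a latched key moves, about 11 N to reach the bottom.
- key3_top (a point): Centre of the top of key 3. Blue key, 24 mm wide along the row, 30 mm deep, at x = -115, y = 11 mm of the stirrer; all four look alike, 52 mm apart. Its flat top stands 14 mm above the ledge (69 mm above the work surface) when up, 9.5 mm (64.5 mm) when latched in. Moves with the key.
- key3 (a joint): How far key 3 is pushed straight down, m: 0 up, 0.0045 latched in, 0.009 at the bottom. Works like key 1. Damped: pushing at 50 mm/s takes 2 N more.
- key4_top (a point): Centre of the top of key 4, the key next to the dial. Blue key, 24 mm wide along the row, 30 mm deep, at x = -115, y = -41 mm of the stirrer; all four look alike, 52 mm apart. Its flat top stands 14 mm above the ledge (69 mm above the work surface) when up, 9.5 mm (64.5 mm) when latched in. Moves with the key.
- key4 (a joint): How far key 4 is pushed straight down, m: 0 up, 0.0045 latched in, 0.009 at the bottom. Works like key 1. A slow tap under 5 N moves a raised key less than 3 mm, a latched one not at all.
- flask: Conical flask of brown medium with a foil cap, 85 mm across at the foot, 142 mm tall, loose, standing on the stirrer's rear station at the -y side. Origin: centre of its underside, z up. To be left alone.
- bottle: Square clear media bottle with a white screw cap, 72 x 72 x 128 mm, loose on the work surface left of the stirrer. Origin: centre of its underside, z up. To be left alone.
- tip_box: Blue pipette tip box, 85 x 122 x 75 mm, loose on the work surface right of the stirrer. Origin: centre of its underside, z up. To be left alone.
- plant: Seedling in a dark pot in a clear tray, tray 120 x 100 mm, leaves up to 150 mm high, loose on the work surface at the right, nearer the robot. Origin: centre of its underside, z up. To be left alone.

How it is judged:
By the outcome, as a careful person would: the job done as asked, in the order asked, and still so for the second after the job is handed in, with the robot touching nothing.
It also fails if it takes over 45 s, if anything falls off the work surface, if the arm or the gripper's body presses on something with over 40 N, if the wrist force passes 120 N, or if a joint passes its speed limit or range.

## Working session

There is one attempt and no reset: what is moved stays moved. The work goes in short steps, Python scripts to look and compute and a tool call to move; the robot and the scene stay as the last step left them, time stands still between calls to the robot, and variables do not carry over. Pictures are saved under pics/ and viewed, at most 10 in all, crops included, and the job is handed in when it is done.

Besides the shell and the picture viewer there is one more tool, called after "Emit:" in YAML: its name, and indented under it one key for each argument. servo_tool: Moves the arm, as the interface text tells. Its arguments: {"type":"object","properties":{"delta_pos":{"type":"array"},"roll":{"type":"array"},"fingers":{"type":"array"}},"required":["delta_pos","roll","fingers"]}

```bash
mkdir -p pics; python3 - <<'E'
from workcell import *
import cv2
for n in("top","side"):
    cv2.imwrite(f"pics/{n}0.png",capture(n)); print(n,camera_model(n))
s=observe();print(s)
E
```

```text
top {'fovy': 53.72533013885361, 'cx': 260.33558896822535, 'cy': 194.20788390332152, 'distortion': array([-0.07373059,  0.        ,  0.        ,  0.        ,  0.        ]), 'rvec': array([ 1.9695088 , -2.23342548,  0.25635192]), 'tvec': array([  31.86613516,  584.97966851, 1163.072547  ])}
side {'fovy': 47.61151051470584, 'cx': 246.52642206119327, 'cy': 195.83684234261054, 'distortion': array([-0.0646574,  0.       ,  0.       ,  0.       ,  0.       ]), 'rvec': array([ 2.14243689, -0.16657179,  0.06860783]), 'tvec': array([-595.48541004,  117.1186144 , 1360.51381262])}
{'time_s': 0.1, 'joints': array([-1.13292892,  0.32175226, -0.07006757,  1.45156229,  0.02262777,
        1.37081921, -0.05687208]), 'qd': array([-1.54535426e-03, -1.04627628e-03, -2.67735962e-04, -3.53774297e-03,
       -1.70516414e-03,  7.20331283e-05,  9.53928373e-04]), 'joint_torque': array([-6.22723619e-04, -4.92571449e+01, -4.06154757e-01, -3.13398135e+01,
       -6.41051307e-02,  3.95758613e-02,  8.02940144e-05]), 'ee_pos': array([267.13355055, 592.01409898, 221.56390897]), 'orientation': array([-1.21740687e-04,  2.10279651e-01,  9.77640884e-01, -8.68956071e-04]), 'force': array([ 0.31540591, -0.01578566,  0.30269514]), 'moment': array([-0.01108078,  0.01043448,  0.00663841]), 'grasp_force': 0.0, 'opening': 87.13184843720762}
```

View pics/top0.png

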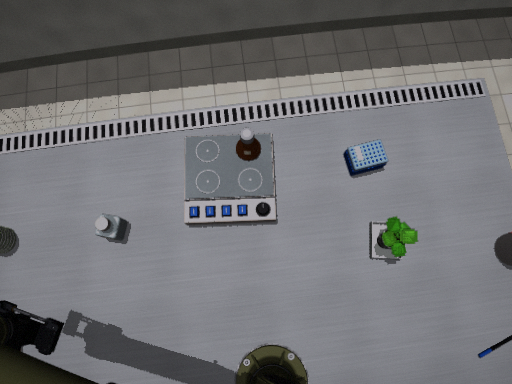

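View pics/side0.png

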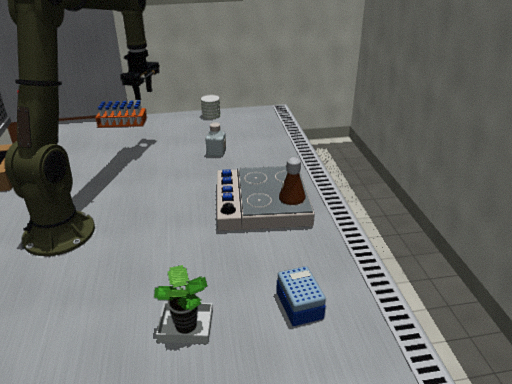

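The top view shows the four keys at about (194,212), (210,211), (226,210) and (242,210), with the dial at (263,209). The flask is on the plate at (248,147). In the side view the keys run from (227,173) to (228,196) and the dial is at (229,209).

```bash
cat > h.py <<'E'
from workcell import *
import cv2, numpy as np
def ray(n,px,z):
    c=camera_model(n);f=192/np.tan(np.radians(c["fovy"]/2))
    K=np.array([[f,0,c["cx"]],[0,f,c["cy"]],[0,0,1]])
    R=cv2.Rodrigues(c["rvec"])[0];t=c["tvec"]
    p=cv2.undistortPoints(np.array(px,float).reshape(-1,1,2),K,c["distortion"])[:,0]
    d=np.c_[p,np.ones(len(p))]@R; o=-R.T@t
    return o+d*((z-o[2])/d[:,2])[:,None]
E
python3 - <<'E'
from h import *
P={}
for n,(x0,x1,y0,y1) in dict(top=(183,252,202,222),side=(214,236,166,203)).items():
    im=cv2.imread(f"pics/{n}0.png");h=cv2.cvtColor(im,cv2.COLOR_BGR2HSV)
    m=cv2.inRange(h,(100,130,50),(130,255,255));k=np.zeros_like(m);k[y0:y1,x0:x1]=m[y0:y1,x0:x1]
    N,_,st,c=cv2.connectedComponentsWithStats(k)
    i=[j for j in range(1,N) if st[j,4]>15]; i.sort(key=lambda j:c[j,0] if n=="top" else c[j,1])
    print(n,[(st[j].tolist(),c[j].round(1).tolist()) for j in i])
    P[n]=ray(n,c[i],67); print(P[n].round(1)); print(np.linalg.norm(np.diff(P[n],axis=0),axis=1))
w=P["top"];d=w[0]-w[3];print("row yaw",np.degrees(np.arctan2(d[1],d[0])),"mean",w.mean(0))
# outline: ledge white front corners and dial as check
print("dial",ray("top",[[263,209]],73), "ledge corners",ray("top",[[185,223],[276,221],[185,201],[275,198]],55).round(1))
E
python3 -c "
import cv2
a=cv2.imread('pics/top0.png')[190:235,175:285];b=cv2.imread('pics/side0.png')[160:235,205:320]
a=cv2.resize(a,(770,315),interpolation=0);b=cv2.resize(b,None,fx=3.5,fy=3.5,interpolation=0);import numpy as np
c=np.zeros((580,770,3),np.uint8);c[:315]=a;c[315:315+b.shape[0],:b.shape[1]]=b[:265];cv2.imwrite('pics/crop.png',c)"
```

```text
top [([190, 207, 8, 9, 67], [193.5, 211.0]), ([206, 206, 8, 10, 70], [209.5, 210.6]), ([222, 206, 8, 9, 66], [225.5, 210.1]), ([238, 205, 8, 10, 67], [241.5, 209.1])]
[[556.3 179.   67. ]
 [551.2 127.5  67. ]
 [546.5  76.2  67. ]
 [543.1  24.8  67. ]]
[51.73355377 51.51969638 51.47219778]
side [([222, 170, 9, 5, 35], [226.3, 172.3]), ([223, 176, 8, 7, 46], [226.7, 179.1]), ([223, 186, 9, 5, 36], [227.2, 188.4]), ([223, 193, 9, 7, 46], [227.2, 196.0])]
[[556.6 170.9  67. ]
 [552.7 124.4  67. ]
 [548.1  64.7  67. ]
 [542.9  18.9  67. ]]
[46.62252461 59.91663641 46.05697284]
row yaw 85.11359341022231 mean [549.29137774 101.86597821  67.        ]
dial [[533.7582404 -43.7961144  73.       ]] ledge corners [[522.9 211.8  55. ]
 [492.8 -81.   55. ]
 [595.5 205.9  55. ]
 [568.6 -87.9  55. ]]
```

View pics/crop.png

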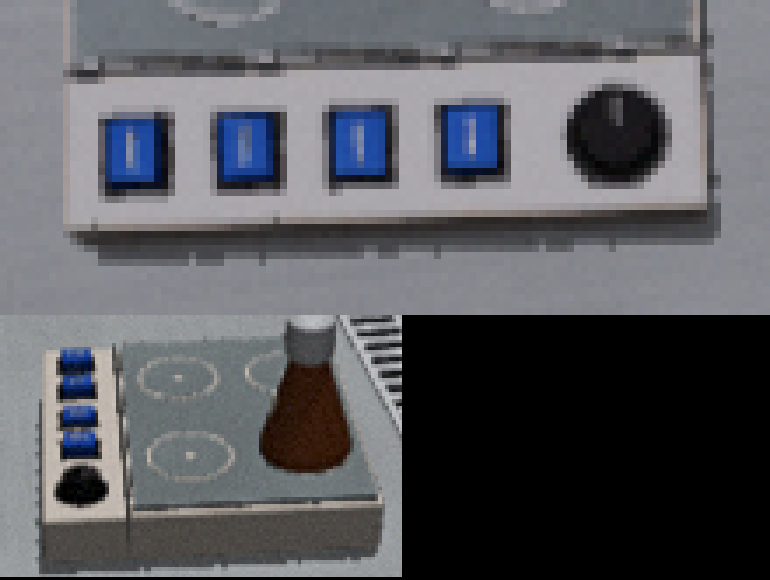

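Key spacing in the top view is 51.5 mm (52 expected), and the row runs at a yaw of about 85°. The dial is about 68 mm past key 4. Next I move halfway to key 1, with the fingers closed and the pads' narrow side along the row.

Emit:
servo_tool:
  delta_pos:
    - [-40, -24, 0]
    - [-88, -52, 0]
    - [-136, -81, 0]
    - [-184, -109, 0]
    - [-217, -129, 0]
  roll: [7, 14, 21, 28, 35]
  fingers: [0, 0, 0, 0, 0]

```text
time_s: 0.72
ee_pos: [413.7, 382.7, 222.3]
orientation: [0.0, 0.498, 0.867, -0.0]
force: [-0.0, 0.6, 0.3]
opening: 45.2
grasp_force: 0.0
```

Emit:
servo_tool:
  delta_pos:
    - [-55, 4, 0]
    - [-110, 8, 0]
    - [-165, 12, 20]
    - [-215, 16, 50]
    - [-250, 19, 80]
  roll: [7, 14, 21, 28, 35.5]
  fingers: [0, 0, 0, 0, 0]

```text
time_s: 1.35
ee_pos: [557.2, 177.7, 141.7]
orientation: [0.0, 0.738, 0.674, 0.0]
force: [0.4, 1.4, -0.7]
opening: 1.7
grasp_force: 0.0
```

Emit:
servo_tool:
  delta_pos:
    - [0, 0, 15]
    - [0, 0, 25]
    - [0, 0, 25]
  roll: [0, 0, 0]
  fingers: [0, 0, 0]

```text
time_s: 1.72
ee_pos: [555.1, 182.1, 117.1]
orientation: [-0.001, 0.735, 0.678, -0.0]
force: [-0.8, 0.8, 0.6]
opening: 0.4
grasp_force: 0.0
```

```bash
python3 - <<'E'
from h import *
s=observe();p=s["ee_pos"];q=s["orientation"];yaw=2*np.arctan2(q[2],q[1])
print(p,np.degrees(yaw),s["force"],s["opening"],q)
K=np.array([[556.3,179],[551.2,127.5],[546.5,76.2],[543.1,24.8]])
for k in K:
    d=k-p[:2];print(d@[np.cos(yaw),np.sin(yaw)],d@[np.sin(yaw),-np.cos(yaw)])
E
```

```text
[555.0618903  182.12720801 117.08820361] 85.3978884240485 [-0.76917117  0.78958861  0.5755381 ] 0.4123647361235859 [-5.47114390e-04  7.34926934e-01  6.78145982e-01 -3.59017632e-04]
-3.017785102699256 1.4850315385554453
-54.76094695602721 0.533610800760943
-106.27265936112235 -0.035146700084129054
-157.77974300105976 0.6999280637940232
```

Emit:
servo_tool:
  delta_pos:
    - [-3, 1, 15]
    - [-3, 1, 30]
    - [-3, 1, 40]
    - [-3, 1, 43]
    - [-3, 1, 44]
  roll: [0, 0, 0, 0, 0]
  fingers: [0, 0, 0, 0, 0]

```text
time_s: 2.35
ee_pos: [557.0, 177.4, 73.5]
orientation: [0.0, 0.736, 0.677, 0.0]
force: [0.3, -0.3, 0.3]
opening: 0.6
grasp_force: 0.0
```

Emit:
servo_tool:
  delta_pos:
    - [0, 0, 1]
    - [0, 0, 2]
    - [0, 0, 3]
    - [0, 0, 4]
    - [0, 0, 4]
  roll: [0, 0, 0, 0, 0]
  fingers: [0, 0, 0, 0, 0]

```text
time_s: 2.98
ee_pos: [556.9, 177.4, 69.6]
orientation: [0.0, 0.736, 0.677, 0.0]
force: [-0.7, 0.0, 0.1]
opening: 0.4
grasp_force: 0.0
```

Emit:
servo_tool:
  delta_pos:
    - [0, 0, 1]
    - [0, 0, 1]
    - [0, 0, 2]
    - [0, 0, 2]
  roll: [0, 0, 0, 0]
  fingers: [0, 0, 0, 0]

```text
time_s: 3.48
ee_pos: [556.9, 177.4, 67.8]
orientation: [0.0, 0.736, 0.677, 0.0]
force: [-1.3, -0.4, 3.6]
opening: 0.2
grasp_force: 1.9
```

Key 1 gives at 69 mm: 3.6 N at 67.8 mm, so it is up. Next is key 2.

Emit:
servo_tool:
  delta_pos:
    - [0, 0, -15]
    - [-25, 0, -15]
    - [-51, -1, -15]
    - [-51, -1, -8]
    - [-51, -1, -4]
  roll: [0, 0, 0, 0, 0]
  fingers: [0, 0, 0, 0, 0]

```text
time_s: 4.1
ee_pos: [551.6, 127.7, 71.4]
orientation: [-0.0, 0.736, 0.677, 0.0]
force: [0.4, -0.6, 0.2]
opening: 0.4
grasp_force: 0.0
```

Emit:
servo_tool:
  delta_pos:
    - [0, 0, 1]
    - [0, 0, 2]
    - [0, 0, 3]
    - [0, 0, 4]
    - [0, 0, 4]
  roll: [0, 0, 0, 0, 0]
  fingers: [0, 0, 0, 0, 0]

```text
time_s: 4.72
ee_pos: [551.7, 127.5, 67.9]
orientation: [-0.0, 0.736, 0.677, 0.001]
force: [-1.8, 2.0, 4.2]
opening: 0.2
grasp_force: 1.8
```

Key 2 is up too, with 4.2 N at 67.9 mm. Next is key 3.

Emit:
servo_tool:
  delta_pos:
    - [0, 0, -15]
    - [-25, 0, -15]
    - [-51.5, -1, -15]
    - [-51.5, -1, -8]
    - [-51.5, -1, -4]
  roll: [0, 0, 0, 0, 0]
  fingers: [0, 0, 0, 0, 0]

```text
time_s: 5.35
ee_pos: [546.4, 76.0, 71.4]
orientation: [-0.0, 0.736, 0.677, 0.0]
force: [0.3, 0.9, 0.4]
opening: 0.1
grasp_force: 0.0
```

Emit:
servo_tool:
  delta_pos:
    - [0, 0, 1]
    - [0, 0, 2]
    - [0, 0, 3]
    - [0, 0, 4]
    - [0, 0, 4]
  roll: [0, 0, 0, 0, 0]
  fingers: [0, 0, 0, 0, 0]

```text
time_s: 5.98
ee_pos: [546.3, 75.5, 67.5]
orientation: [-0.0, 0.736, 0.677, 0.0]
force: [0.8, -0.2, 0.7]
opening: 0.1
grasp_force: 0.0
```

Nothing felt at 67.5 mm, so key 3 sits low. I go on down slowly until it is touched.

Emit:
servo_tool:
  delta_pos:
    - [0, 0, 1]
    - [0, 0, 2]
    - [0, 0, 2.8]
    - [0, 0, 3.2]
    - [0, 0, 3.2]
  roll: [0, 0, 0, 0, 0]
  fingers: [0, 0, 0, 0, 0]

```text
time_s: 6.6
ee_pos: [546.4, 75.4, 64.9]
orientation: [-0.0, 0.736, 0.677, 0.0]
force: [-2.5, -0.3, 4.7]
opening: 0.2
grasp_force: 2.6
```

Key 3 is touched at 64.9 mm with 4.7 N, so it is latched. I still tap key 4 before pressing anything.

Emit:
servo_tool:
  delta_pos:
    - [0, 0, -18.2]
    - [-25, 0, -18.2]
    - [-51.5, -1, -18.2]
    - [-51.5, -1, -11.2]
    - [-51.5, -1, -7.2]
  roll: [0, 0, 0, 0, 0]
  fingers: [0, 0, 0, 0, 0]

```text
time_s: 7.22
ee_pos: [541.2, 25.2, 71.6]
orientation: [-0.0, 0.736, 0.677, 0.0]
force: [-0.4, -0.1, 0.2]
opening: 0.2
grasp_force: 0.0
```

Emit:
servo_tool:
  delta_pos:
    - [0, 0, 1]
    - [0, 0, 2]
    - [0, 0, 3]
    - [0, 0, 4]
    - [0, 0, 4]
  roll: [0, 0, 0, 0, 0]
  fingers: [0, 0, 0, 0, 0]

```text
time_s: 7.85
ee_pos: [541.2, 24.9, 67.9]
orientation: [-0.0, 0.736, 0.677, 0.0]
force: [-0.6, 2.0, 4.9]
opening: 0.7
grasp_force: 1.9
```

Key 4 is up. Back to key 3 to press it.

Emit:
servo_tool:
  delta_pos:
    - [0, 0, -15]
    - [25, 0, -15]
    - [51.5, 1, -15]
    - [51.5, 1, -15]
    - [51.5, 1, -5]
  roll: [0, 0, 0, 0, 0]
  fingers: [0, 0, 0, 0, 0]

```text
time_s: 8.48
ee_pos: [547.3, 74.2, 73.3]
orientation: [0.001, 0.736, 0.677, 0.001]
force: [0.2, -0.6, 0.4]
opening: 0.5
grasp_force: 0.0
```

Emit:
servo_tool:
  delta_pos:
    - [0, 0, 4]
    - [0, 0, 8]
    - [0, 0, 10]
    - [0, 0, 12]
    - [0, 0, 12]
  roll: [0, 0, 0, 0, 0]
  fingers: [0, 0, 0, 0, 0]

```text
time_s: 9.1
ee_pos: [546.0, 74.2, 61.5]
orientation: [-0.0, 0.736, 0.677, -0.001]
force: [-4.4, -1.2, 9.4]
opening: 0.6
grasp_force: 4.7
```

Emit:
servo_tool:
  delta_pos:
    - [0, 0, 1]
    - [0, 0, 2]
    - [0, 0, 2.5]
    - [0, 0, 2.5]
  roll: [0, 0, 0, 0]
  fingers: [0, 0, 0, 0]

```text
time_s: 9.6
ee_pos: [546.1, 74.1, 60.3]
orientation: [-0.0, 0.736, 0.677, -0.0]
force: [-7.8, -1.5, 17.4]
opening: -0.1
grasp_force: 8.7
```

The key bottomed, with 17 N at 60.3 mm. I let it go, rise clear and check with the cameras.

Emit:
servo_tool:
  delta_pos:
    - [0, 0, -10]
    - [0, 0, -30]
    - [0, 0, -70]
    - [0, 0, -110]
    - [0, 0, -140]
  roll: [0, 0, 0, 0, 0]
  fingers: [0, 0, 0, 0, 0]

```text
time_s: 10.22
ee_pos: [546.9, 75.1, 199.8]
orientation: [0.0, 0.736, 0.677, 0.001]
force: [-0.1, 0.6, -0.1]
opening: 0.5
grasp_force: 0.0
```

Emit:
servo_tool:
  delta_pos:
    - [30, -10, -10]
    - [70, -20, -10]
    - [110, -40, -10]
    - [140, -50, -10]
    - [140, -50, -10]
  roll: [0, 0, 0, 0, 0]
  fingers: [0, 0, 0, 0, 0]

```text
time_s: 10.85
ee_pos: [507.0, 222.1, 207.7]
orientation: [-0.001, 0.734, 0.679, 0.0]
force: [0.5, -1.1, -0.7]
opening: 0.3
grasp_force: 0.0
```

```bash
python3 - <<'E'
from h import *
im=capture("side");cv2.imwrite("pics/side1.png",im)
for im in (cv2.imread("pics/side0.png"),im):
    m=cv2.inRange(cv2.cvtColor(im,cv2.COLOR_BGR2HSV),(100,130,50),(130,255,255));k=np.zeros_like(m);k[166:203,214:236]=m[166:203,214:236]
    N,_,st,c=cv2.connectedComponentsWithStats(k);print(st[1:,[1,3,4]].tolist(),c[1:].round(1).tolist())
a,b=[cv2.resize(cv2.imread(f"pics/side{i}.png")[155:235,205:320],None,fx=3.4,fy=3.4,interpolation=0) for i in(0,1)]
cv2.imwrite("pics/cmp.png",np.hstack([a,b]));print(observe()["ee_pos"])
E
```

```text
[[170, 5, 35], [176, 7, 46], [186, 5, 36], [193, 7, 46]] [[226.3, 172.3], [226.7, 179.1], [227.2, 188.4], [227.2, 196.0]]
[[170, 5, 34], [176, 7, 48], [184, 7, 48], [193, 7, 49]] [[226.6, 172.3], [226.7, 179.3], [226.8, 187.5], [227.2, 196.2]]
[507.88242753 219.71643162 207.77867327]
```

View pics/cmp.png

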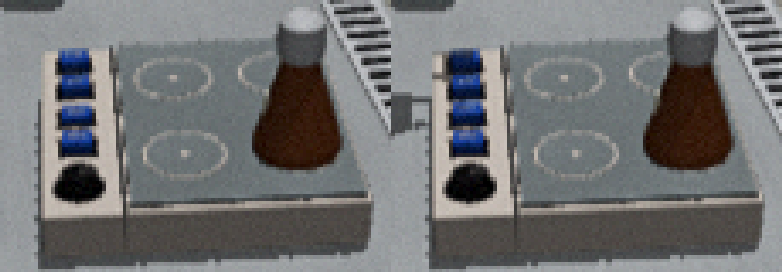

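In the after view, key 3's blue top edge moved from row 186 to row 184 and its area grew from 36 to 48 px, so it has sprung up. The other keys and the flask are unchanged.

```bash
python3 -c "
from workcell import *
print(finish_job())"
```

```text
the job is handed in; nothing more can be done
None
```

I tapped keys 1 to 4 in order and found key 3 latched; I pressed it right down and let it go, all four keys are now up, and the job is handed in.

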